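Weigh and scan a part-used spray can

ROBOT

A 7-joint arm with a two-finger parallel gripper is mounted at the origin on the work surface. World frame = base frame: x ahead of the robot, y to its left, z up, the work surface at z = 0. Lengths are in m, angles in rad, forces in N, time in s.
With the tool pointing down it reaches from about 0.4 to 0.85 m from the base axis. Payload 4.5 kg.
Tool frame: the origin (TCP) lies on the mounting face of the last link; the fingertips stand 173 mm ahead of it and the grasp point (between the pads) lies 155 mm ahead of it (robot.tip_reach is the distance from the TCP to the fingertips, in m); z points along the fingers, y is the line along which they close (so a half turn about z gives the same grasp; the last joint's range is limited). The gripper opens to 85 mm and grips with 20 to 120 N. Pads are 22 mm wide; open, the fingers measure 114 mm over their backs; the gripper's body (76 mm by 85 mm) begins 54 mm behind the grasp point. The pads swing forward as they close: fully open they stand 13 mm farther back than shut.
Start: joints at [-1.236, 0.689, -0.195, 1.565, 0.157, 0.902, -0.215], TCP at [0.185, 0.597, 0.405] pointing down, gripper open.
Joint ranges: [-3.01, 3.01], [-0.46, 2.08], [-1.47, 1.51], [0.13, 2.56], [-1, 4.14], [0.04, 2.09], [-2.66, 2.66]. Speed limits (rad/s): [2.57, 2.57, 3.14, 3.14, 3.14, 3.14, 3.14].

INTERFACE

Orientations are given as a 3x3 rotation matrix whose columns are the frame's x, y, z axes.
In Python, from station import robot, optics, job, telemetry gives the robot as it stands. Calls block until the motion is done:
- robot.goto(position, orientation): joint-space move of the TCP to a pose.
- robot.servo_line(position, frame=None, speed=0.15, force_limit=None): straight line of the TCP; frame=None keeps the orientation; speed is the mean speed in m/s. With force_limit (N) it stops when the force on the tool has changed by that much, and returns True; else False.
- robot.set_joints(angles): joint-space move.
- robot.gripper_open() and robot.grab(strength=None): open the fingers fully, or close them until they stop; strength is the grip in N (None keeps the last).
- robot.sleep(seconds).
- robot.ik(position, orientation): joint angles nearest the present ones, or None.
- optics.grab_frame(name): name is "scene" or "top"; returns a dict with "pixels" (400x640x3 uint8, blue, green, red), "fx", "fy", "cx", "cy" (pixels), "R" (3x3) and "t" (3): a world point X has camera coordinates R X + t. Camera axes: x right, y down, z forward; pixel columns grow to the right and rows downward; lengths in m; the calibration is good to about 2 mm. A picture is of the moment at which its call begins. There is no depth.
A pose or a line that the arm cannot do raises robot.PlanningError and nothing moves.
- job.close_job(): hands the job in; it is judged then, once.
Readings, each from a call of its own:
- telemetry.read_clock(): time.
- telemetry.read_joint_pos(): joint angles.
- telemetry.read_qvel(): joint speeds.
- telemetry.read_joint_torque(): joint torques, N m.
- telemetry.read_tool_pos(): TCP position.
- telemetry.read_orientation(): TCP orientation.
- telemetry.read_contact_force(): force on the tool from outside, world axes, zero at the start.
- telemetry.read_torque(): the same for the moment, N m.
- telemetry.read_opening(): finger opening in m.
- telemetry.read_finger_force(): force on a finger pad.
Only numpy, scipy, OpenCV 4.12 (cv2) and the standard library are available. Lean on these libraries where they do the work, as an engineer would, in place of code of your own. Each camera call takes 0.05 s, during which the arm holds its last target. There are 200 camera calls.

TASK

Book the part-used orange spray can back into stock: set it down gently, upright and in the middle of the bench scale's pan, with its barcode label turned squarely to the code reader's red window, and let go of it. Then, with the can standing there on its own, press the scale's green key right down and release it, so that the weight is recorded with the code. Do not press the key before that, and do not disturb the other cans and things on the bench.

Things in the scene. Friction and masses are not known exactly. Their poses are not given: they have to be found in the camera images.
- orange_can: orange spray can with orange cap, 158 mm tall, about 0.2 kg, standing on the bench, label turned any way; trades places with the teal and black cans. Origin: centre of its underside; z up; +x points out through the middle of its label. Body 53 mm in diameter from 0 to 110 mm up, then a shoulder; cap (fixed to the can) 47 to 49 mm in diameter, 119 to 158 mm up: grip it about 140 mm up
- label (a point): middle of the orange can's white barcode label, on its surface 26.5 mm from the axis along the can's +x, 66 mm up; 76 degrees of the can wide, 56 mm tall. White tape 12 mm wide runs from it up the cap and over the cap's top as far as the centre, so that the label's side can be told from above
- scale: a light grey bench scale, 280 mm (its x) by 190 mm (its y), housing top 45 mm above the bench, fixed to the bench. Origin: centre of its underside; its -x side is the front, with display and keys; the round steel pan is at the rear.
- pan (a point): the centre of the top of the scale's round steel pan, 140 mm in diameter, 62 mm above the bench, 60 mm from the scale's origin along its +x; the pan is rigid
- key_top (a point): the centre of the top of the scale's square green key, 34 mm by 34 mm, 54 mm above the bench, 105 mm in front of (-x) and 62 mm to the left (+y) of the scale's origin; it goes straight down when pressed
- record_key (a joint): travel of the green key: 0 released, 0.004 m fully down; a spring returns it (about 1 N to start it, 4.2 N fully down). A press counts from 0.0025 m down
- reader: a dark fixed code reader on a post with a round base 84 mm across, yellow plate on top, 150 mm high, fixed to the bench on the scale's left (+y) side. Origin: centre of its underside; its window looks along its own -x. Its head is 52 mm (x) by 78 mm (y) and spans 94 to 150 mm above the bench
- window (a point): the middle of the reader's red window, 54 mm wide, 122 mm above the bench and 28 mm from the reader's origin along its -x; about 150 mm from the middle of the pan, level with a label on the pan
- teal_can: bystander, loose: a spray can of the same shape and size as the orange one, teal with a teal cap. Origin: centre of its underside
- black_can: bystander, loose: a spray can of the same shape and size as the orange one, black with a black cap. Origin: centre of its underside
- tape_roll: bystander, loose: a roll of cream masking tape lying flat, 96 mm across, 25 mm high. Origin: centre of its underside
- brush_pot: bystander, loose: a cream and pink pot 72 mm across and 85 mm high with paint brushes standing in it, 200 mm high in all. Origin: centre of its underside
- paint_jar: bystander, loose: a small paint jar with a pink label and white lid, 58 mm across, 62 mm high. Origin: centre of its underside
- flat_brush: bystander, loose: a paint brush lying flat, about 200 mm long. Origin: centre of its underside
- scraper: bystander, loose: a blue-handled scraper lying flat, 170 mm long, 90 mm wide at its steel blade, 16 mm high. Origin: centre of its underside

How it is judged:
By the outcome, as a careful person would: the job done as asked, in the order asked, and still so for the second after the job is handed in, with the robot touching nothing.
It also fails if it takes over 48 s, if anything falls off the work surface, if the arm or the gripper's body presses on something with over 40 N, if the wrist force passes 120 N, or if a joint passes its speed limit or range.

## Working session

There is one attempt and no reset: what is moved stays moved. The work goes in short steps, each a Python script; the robot and the scene stay as the last script left them, time stands still between calls to the robot, and variables do not carry over. Pictures are saved under pics/ and viewed, at most 10 in all, crops included, and the job is handed in when it is done.

```bash
mkdir -p pics; ls
python3 - <<'E'
from station import robot, optics, job, telemetry
import cv2,numpy as np
np.set_printoptions(precision=4,suppress=True)
for n in ("top","scene"):
    f=optics.grab_frame(n); cv2.imwrite(f"pics/{n}0.png",f["pixels"])
    print(n,f["fx"],f["fy"],f["cx"],f["cy"],f["R"],f["t"],-np.array(f["R"]).T@f["t"])
E
```

```text
pics
top 412.9914144430086 412.9914144430086 326.8544768114094 202.50467394035311 [[ 0.1029 -0.9947  0.0066]
 [-0.9735 -0.102  -0.2046]
 [ 0.2042  0.0146 -0.9788]] [-0.0524  0.5689  1.082 ] [ 0.3382 -0.0099  1.1758]
scene 432.28650454667087 432.28650454667087 323.0545570426397 198.90486630545973 [[ 0.6884  0.7253  0.0068]
 [ 0.6034 -0.5675 -0.5601]
 [-0.4024  0.3897 -0.8284]] [-0.3699 -0.2932  1.6902] [ 1.1117 -0.5568  1.2384]
```

View pics/top0.png

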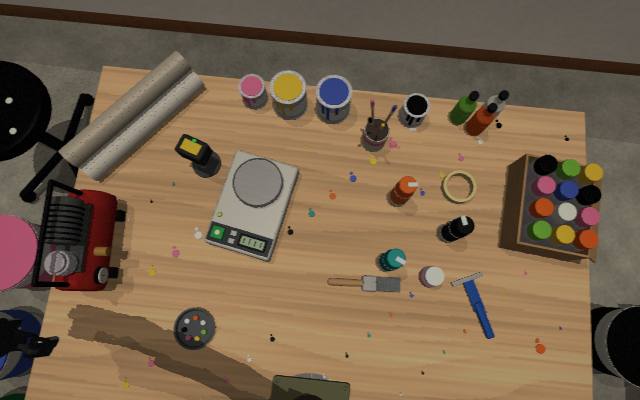

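View pics/scene0.png

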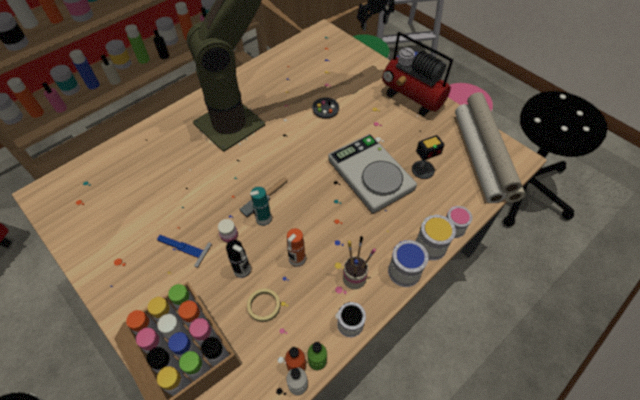

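The top view shows the orange can at about (404,190) with white tape pointing right, the pan at (258,183), the green key at (217,232) and the reader's yellow plate at (190,147). The scene view shows the orange can at (296,246), pan at (382,178) and reader at (430,145). The lanes between them look clear.

```bash
cat > h.py <<'E'
from station import robot, optics, job, telemetry
import cv2,numpy as np
np.set_printoptions(precision=4,suppress=True)
def ray(f,uv,z):
    R=np.array(f["R"]);t=np.array(f["t"]);c=-R.T@t
    d=R.T@np.array([(uv[0]-f["cx"])/f["fx"],(uv[1]-f["cy"])/f["fy"],1])
    return c+d*(z-c[2])/d[2]
def proj(f,X):
    p=np.array(f["R"])@np.array(X)+f["t"]; return np.array([f["fx"]*p[0]/p[2]+f["cx"],f["fy"]*p[1]/p[2]+f["cy"]])
def mask(f,lo,hi,box):
    hsv=cv2.cvtColor(f["pixels"],cv2.COLOR_BGR2HSV); m=cv2.inRange(hsv,np.array(lo),np.array(hi))
    o=np.zeros_like(m); x0,y0,x1,y1=box; o[y0:y1,x0:x1]=m[y0:y1,x0:x1]; return o
def big(m):
    c=max(cv2.findContours(m,cv2.RETR_EXTERNAL,cv2.CHAIN_APPROX_NONE)[0],key=cv2.contourArea); return c
def cen(c):
    o=np.zeros((400,640),np.uint8); cv2.drawContours(o,[c],-1,1,-1); y,x=np.nonzero(o); return np.array([x.mean(),y.mean()])
E
python3 - <<'E'
from h import *
T=optics.grab_frame("top");S=optics.grab_frame("scene")
def up(f,b): return cv2.resize(f["pixels"][b[1]:b[3],b[0]:b[2]],(390,290),interpolation=cv2.INTER_CUBIC)
a=np.vstack([np.hstack([up(T,(380,165,432,204)),up(T,(170,120,306,221))]),np.hstack([up(S,(270,220,330,265)),up(S,(320,125,456,226))])])
cv2.imwrite("pics/crops.png",a)
for n,f,bk,by,bo in (("top",T,(205,222,226,242),(170,128,215,165),(385,165,425,212)),("scene",S,(355,130,380,150),(410,130,450,160),(280,220,315,270))):
    k=cen(big(mask(f,(45,100,60),(85,255,255),bk))); yc=big(mask(f,(20,120,80),(35,255,255),by))
    print(n,"key",k,ray(f,k,.054),"plate",cen(yc),ray(f,cen(yc),.15),cv2.contourArea(yc))
    r=cv2.boxPoints(cv2.minAreaRect(yc)); print("plate corners",[ray(f,p,.15)[:2] for p in r])
    oc=big(mask(f,(3,130,60),(16,255,255),bo)); print("orange",cv2.boundingRect(oc),cv2.contourArea(oc))
E
```

```text
top key [216.9494 231.8418] [0.4596 0.2968 0.054 ] plate [190.2825 146.3184] [0.6639 0.3748 0.15  ] 195.5
plate corners [array([0.659 , 0.4036]), array([0.6887, 0.3951]), array([0.6696, 0.3454]), array([0.6401, 0.3541])]
orange (390, 176, 27, 29) 435.0
scene key [368.3553 140.25  ] [0.4623 0.2984 0.054 ] plate [431.2791 141.7674] [0.6637 0.3779 0.15  ] 108.5
plate corners [array([0.6393, 0.361 ]), array([0.6579, 0.4176]), array([0.6883, 0.3955]), array([0.6697, 0.34  ])]
orange (287, 228, 18, 34) 300.5
```

View pics/crops.png

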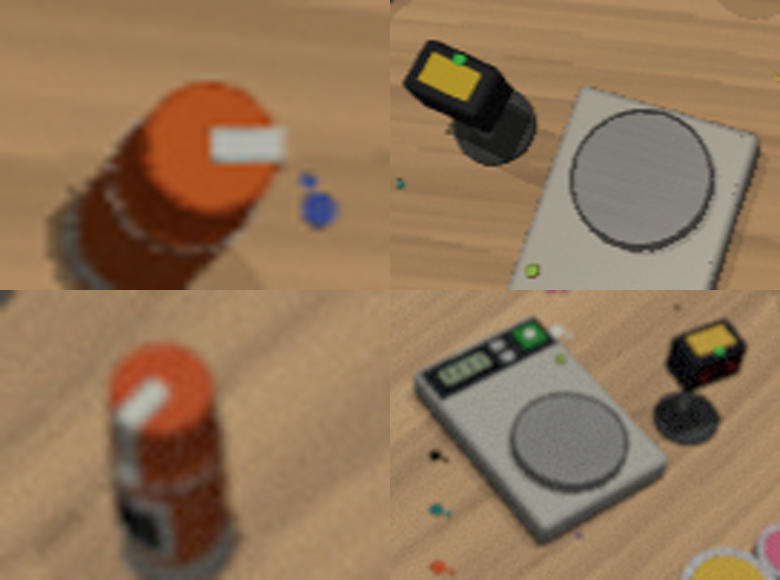

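The crops show the cap top at about (408,184) in the top view with its tape pointing nearly straight right. The pan is clean and round at about (258,181), and the key is as expected. The reader's heading isn't clear: the red seems to be on the face with the green LED. I'll zoom in on it and measure the rest.

Run:
```python
from h import *
T=optics.grab_frame("top");S=optics.grab_frame("scene")
def up(f,b): return cv2.resize(f["pixels"][b[1]:b[3],b[0]:b[2]],(390,390),interpolation=cv2.INTER_CUBIC)
a=np.hstack([up(T,(170,127,222,179)),up(S,(402,130,454,182))])
cv2.imwrite("pics/reader.png",cv2.convertScaleAbs(a,alpha=1.6))
# pan: gray disc
for n,f,seed in (("top",T,(258,181)),("scene",S,(382,178))):
    g=cv2.GaussianBlur(f["pixels"],(3,3),0); m=np.zeros((402,642),np.uint8)
    cv2.floodFill(g.copy(),m,seed,0,(9,)*3,(9,)*3,4|cv2.FLOODFILL_FIXED_RANGE|cv2.FLOODFILL_MASK_ONLY|(255<<8))
    c=big(m[1:-1,1:-1]); P=np.array([ray(f,p[0],.062)[:2] for p in cv2.convexHull(c)],np.float32)
    print(n,"pan",cv2.fitEllipse(P*1000), "encl",cv2.minEnclosingCircle(P*1000))
# cap top + tape
for n,f,b in (("top",T,(396,172,422,196)),("scene",S,(284,226,308,244))):
    hsv=cv2.cvtColor(f["pixels"],cv2.COLOR_BGR2HSV)
    print(n); print(hsv[b[1]:b[3],b[0]:b[2],2][::2]) if n=="scene" else None
    w=mask(f,(0,0,120),(179,90,255),b); 
    o=mask(f,(3,130,115 if n=="top" else 140),(16,255,255),b)
    P=np.array([ray(f,p[0],.158)[:2] for p in cv2.convexHull(big(o|w))],np.float32)*1000
    print("cap",cv2.fitEllipse(P),cv2.minEnclosingCircle(P))
    ys,xs=np.nonzero(w); Q=np.array([ray(f,p,.158)[:2] for p in zip(xs,ys)]); print("tape",len(Q),Q.mean(0))
# scale outline
m=mask(T,(0,0,110),(179,45,255),(200,145,305,265)); r=cv2.minAreaRect(big(cv2.morphologyEx(m,cv2.MORPH_CLOSE,np.ones((9,9)))))
P=[ray(T,p,.045)[:2] for p in cv2.boxPoints(r)]; print("scale",np.array(P),[np.linalg.norm(P[i]-P[i-1]) for i in range(4)])
for n,f in (("top",T),("scene",S)):
    for b in ((380,225,480,260) if n=="top" else (225,180,310,265),):pass
for nm,b,lo,hi,z in (("teal",(375,240,412,275),(80,80,40),(100,255,255),.158),("lid",(418,262,448,290),(0,0,130),(179,60,255),.062)):
    c=cen(big(mask(T,lo,hi,b))); print(nm,ray(T,c,z))
print("black",ray(T,(464,224),.158),"pot top",ray(T,(376,128),.085),ray(T,(372,103),.2))
```

```text
top pan ((609.6871948242188, 205.17938232421875), (125.3053207397461, 125.77765655517578), 18.805856704711914) encl ((609.7669677734375, 205.16867065429688), 63.20906066894531)
scene pan ((609.1695556640625, 209.5207061767578), (123.0489501953125, 129.14242553710938), 36.18193817138672) encl ((608.8968505859375, 212.4656219482422), 66.51532745361328)
top
cap ((619.708251953125, -194.79795837402344), (46.006919860839844, 47.72922897338867), 166.22776794433594) ((620.07421875, -194.58274841308594), 24.291301727294922)
tape 55 [ 0.6198 -0.2083]
scene
[[156 156 154 155 156 154 157 161 157 159 162 167 165 166 168 170 171 169
  172 173 169 167 173 169]
 [155 149 153 155 159 161 157 165 163 164 166 165 167 166 163 168 168 170
  168 171 170 166 162 166]
 [153 152 157 161 155 163 171 173 174 170 172 176 172 175 173 170 169 170
  168 166 159 161 154 158]
 [146 153 153 157 167 169 173 174 172 173 172 175 174 171 172 174 173 166
  161 162 156 154 155 164]
 [161 163 159 163 172 173 172 169 167 172 178 174 171 170 174 175 175 170
  158 154 154 156 167 167]
 [161 161 153 154 165 166 172 170 181 186
[... 213 characters left out ...]
4 160 154 140 119  94
   79 103 152 176 178 175]
 [171 175 141  94  81  91 101 106 114 118 124 126 116 102  95  78  82  79
   78  89 134 167 171 174]]
cap ((619.4697265625, -193.5991668701172), (44.405609130859375, 47.87618637084961), 165.30438232421875) ((620.5693969726562, -193.9270782470703), 23.984004974365234)
tape 38 [ 0.6206 -0.2053]
scale [[0.4364 0.3484]
 [0.7139 0.3059]
 [0.6675 0.0994]
 [0.395  0.1511]] [np.float64(0.20161764079039193), np.float64(0.28073871254090993), np.float64(0.21167719341568353), np.float64(0.27741941448953694)]
teal [ 0.4301 -0.1708  0.158 ]
lid [ 0.4024 -0.2982  0.062 ]
black [ 0.5317 -0.3409  0.158 ] pot top [ 0.7927 -0.1088  0.085 ] [ 0.811 -0.083  0.2  ]
```

View pics/reader.png

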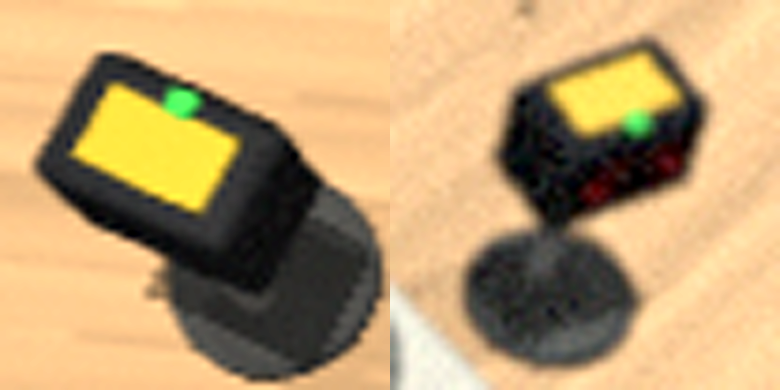

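The reader zoom shows the yellow plate's long side running towards the pan, and dim red on the face below the LED in the scene view at about (434,154). I'll check red in both views numerically, because this decides which way the label has to face.

Run:
```python
from h import *
T=optics.grab_frame("top");S=optics.grab_frame("scene")
for n,f,b in (("top",T,(170,127,222,179)),("scene",S,(410,130,452,182))):
    p=f["pixels"].astype(int); red=p[...,2]-np.maximum(p[...,0],p[...,1])
    hsv=cv2.cvtColor(f["pixels"],cv2.COLOR_BGR2HSV)
    m=np.zeros(red.shape,bool); m[b[1]:b[3],b[0]:b[2]]=True
    m&=(red>14)&((hsv[...,0]<6)|(hsv[...,0]>172))&(hsv[...,1]>110)
    ys,xs=np.nonzero(m); print(n,len(xs),list(zip(xs,ys))[:60])
    if len(xs): print("red pts @.122",ray(f,(xs.mean(),ys.mean()),.122),[ray(f,(x,y),.122)[:2] for x,y in zip(xs,ys)][:0], "ends",ray(f,(xs.min(),ys[xs==xs.min()].mean()),.122),ray(f,(xs.max(),ys[xs==xs.max()].mean()),.122))
    g=big(mask(f,(45,120,100),(80,255,255),b)); print("LED",cen(g),ray(f,cen(g),.152))
print("base top",ray(T,(170+280/7.5-.5,127+280/7.5-.5),.01),"base scene",ray(S,(402+160/7.5-.5,130+298/7.5-.5),.01))
print(ray(S,(402+(515-390)/7.5,130+90/7.5),.15),ray(S,(402+(575-390)/7.5,130+140/7.5),.15),ray(S,(402+(705-390)/7.5,130+105/7.5),.15),ray(S,(402+(650-390)/7.5,130+40/7.5),.15))
print([ray(T,(170+u/7.5,127+v/7.5),.15)[:2] for u,v in ((110,55),(280,130),(215,245),(38,165))])
```

```text
top 0 []
LED [193.7143 140.1429] [0.681 0.368 0.152]
scene 34 [(np.int64(439), np.int64(149)), (np.int64(438), np.int64(150)), (np.int64(440), np.int64(150)), (np.int64(436), np.int64(151)), (np.int64(437), np.int64(151)), (np.int64(438), np.int64(151)), (np.int64(439), np.int64(151)), (np.int64(440), np.int64(151)), (np.int64(431), np.int64(152)), (np.int64(432), np.int64(152)), (np.int64(433), np.int64(152)), (np.int64(438), np.int64(152)), (np.int64(439), np.int64(152)), (np.int64(440), np.int64(152)), (np.int64(430), np.int64(153)), (np.int64(431), np.int64(153)), (np.int64(437), np.int64(153)), (np.int64(438), np.int64(153)), (np.int64(439), np.int64(153)), (np.int64(428), np.int64(154)), (np.int64(429), np.int64(154)), (np.int64(430), np.int64(154)), (np.int64(431), np.int64(154)), (np.int64(432), np.int64(154)), (np.int64(427), np.int64(155)), (np.int64(428), np.int64(155)), (np.int64(429), np.int64(155)), (np.int64(430), np.int64(155)), (np.int64(431), np.int64(155)), (np.int64(427), np.int64(156)), (np.int64(428), np.int64(156)), (np.int64(429), np.int64(156)), (np.int64(430), np.int64(156)), (np.int64(428), np.int64(157))]
red pts @.122 [0.6888 0.3667 0.122 ] [] ends [0.6807 0.3432 0.122 ] [0.6984 0.3908 0.122 ]
LED [434.5   145.875] [0.6832 0.3697 0.152 ]
base top [0.6601 0.3699 0.01  ] base scene [0.6678 0.372  0.01  ]
[0.6354 0.3462 0.15  ] [0.6723 0.3428 0.15  ] [0.699  0.4011 0.15  ] [0.658 0.414 0.15 ]
[array([0.695, 0.395]), array([0.674 , 0.3315]), array([0.6303, 0.3471]), array([0.6525, 0.4128])]
```

The reader is turned oddly. Its window measures at about (0.689, 0.367, 0.122) and is 51 mm wide, but it looks along azimuth ≈ -19°, across the pan's direction and not at it. The reader's origin is 0.177 m from the pan, as described. From the pan, the visible window lies at azimuth ≈ 64° and the reader at ≈ 72°, so I'll aim the label between them at 68°. Next I'll refine the tape angle and choose wrist angles.

```bash
cat >> h.py <<'E'
def down(a): # tool pointing down, tool x at azimuth a (deg)
    c,s=np.cos(np.radians(a)),np.sin(np.radians(a)); return np.array([[c,s,0],[s,-c,0],[0,0,-1.]])
CAN=np.array([.6198,-.1945]); PAN=np.array([.6095,.2065]); KEY=np.array([.461,.2975]); LABEL=68.
def tape(f,b,z,c=None):
    hsv=cv2.cvtColor(f["pixels"],cv2.COLOR_BGR2HSV).astype(float)
    w=mask(f,(0,0,120),(179,90,255),b); ys,xs=np.nonzero(w); wt=1-hsv[ys,xs,1]/255
    Q=np.array([ray(f,p,z)[:2] for p in zip(xs,ys)]); m=np.average(Q,axis=0,weights=wt)
    v=np.linalg.eigh(np.cov(Q.T,aweights=wt))[1][:,1]; return m,np.degrees(np.arctan2(v[1],v[0]))%180
E
python3 - <<'E'
from h import *
for k in range(2):
    T=optics.grab_frame("top"); print("tape",tape(T,(404,178,422,192),.158))
rot=LABEL+89.5
for g in range(-180,180,15):
    a=robot.ik([*CAN,.42],down(g)); b=robot.ik([*CAN,.295],down(g)); p=robot.ik([*PAN,.38],down(g+rot)); q=robot.ik([*PAN,.357],down(g+rot))
    if a is not None and b is not None and p is not None and q is not None: print(g,np.array(a),np.array(q))
k=[(g,np.array(robot.ik([*KEY,.227],down(g)))) for g in range(-180,180,30) if robot.ik([*KEY,.227],down(g)) is not None]; print(*k,sep="\n"); print(telemetry.read_clock())
E
```

```text
tape (array([ 0.6201, -0.2081]), np.float64(75.36687568105076))
tape (array([ 0.6203, -0.2078]), np.float64(78.72810174903505))
-180 [ 0.4126  0.7195 -0.3417  1.462   0.2645  1.0057  1.578 ] [-0.8767  1.0294  1.0854  1.586  -0.9793  1.151  -1.521 ]
-165 [ 0.45    0.7281 -0.4151  1.4597  0.3202  1.0211  1.7933] [-0.6826  0.8358  0.5573  1.5755 -0.5313  0.8857 -1.6324]
-150 [ 0.4869  0.7388 -0.489   1.4574  0.3758  1.0391  2.0091] [-0.6459  0.8183  0.4794  1.5734 -0.4587  0.8639 -1.434 ]
-135 [ 0.5227  0.7514 -0.5626  1.4553  0.4307  1.0595  2.2259] [-0.6035  0.8019  0.3926  1.571  -0.3766  0.8445 -1.2444]
-120 [ 0.5573  0.766  -0.6362  1.4532  0.4852  1.0824  2.4436] [-0.5529  0.7869  0.2927  1.568  -0.281   0.8284 -1.0669]
-105 [ 0.5988  0.7871 -0.7281  1.4507  0.5527  1.1148  2.6517] [-0.4953  0.775   0.1821  1.5646 -0.1745  0.818  -0.8991]
-90 [-0.2394  0.9463  1.0872  1.5004 -0.8668  1.229  -2.1661] [-0.4641  0.7706  0.1231  1.5628 -0.1177  0.8155 -0.6874]
-75 [-0.2394  0.9463  1.0872  1.5004 -0.8668  1.229  -1.9043] [-0.432   0.7675  0.063   1.5608 -0.0601  0.8152 -0.4764]
-60 [-
[... 2143 characters left out ...]
(-90, array([-0.323 ,  0.9259, -0.5766,  1.9099,  0.9024,  0.5886,  1.6346]))
(-60, array([-0.2437,  0.9677, -0.727 ,  1.9057,  1.0236,  0.6957,  2.0543]))
(-30, array([-0.1823,  1.0119, -0.8528,  1.9025,  1.1066,  0.7953,  2.511 ]))
(0, array([-0.824 ,  0.8953,  0.2877,  1.9366, -0.6108,  0.3964, -1.6384]))
(30, array([-0.7735,  0.8825,  0.1991,  1.9339, -0.4395,  0.3672, -1.2797]))
(60, array([-0.7075,  0.8715,  0.0857,  1.9305, -0.1935,  0.3474, -0.9937]))
(90, array([-0.6528,  0.867 , -0.0073,  1.9276,  0.0163,  0.347 , -0.6728]))
(120, array([-0.6171,  0.8662, -0.0676,  1.9257,  0.1487,  0.3544, -0.2769]))
(150, array([-0.579 ,  0.8671, -0.1319,  1.9237,  0.2822,  0.3684,  0.1184]))
0.5
```

```bash
cat >> h.py <<'E'
def tape_line(b,z=.158,n=4,horizontal=True):
    """Whiteness-weighted centre of the tape in each column (or row), line fit; returns azimuth mod 180"""
    f=optics.grab_frame("top"); I=np.mean([f["pixels"].astype(float)]+[optics.grab_frame("top")["pixels"].astype(float) for _ in range(n-1)],0)
    x0,y0,x1,y1=b; w=np.clip(I[y0:y1,x0:x1,0]-60,0,None)   # blue channel: orange is dark, white bright
    if not horizontal: w=w.T
    P=[]
    for k in range(w.shape[1]):
        r=np.average(np.arange(w.shape[0]),weights=w[:,k]+1e-9); uv=(x0+k,y0+r) if horizontal else (x0+r,y0+k)
        P.append(ray(f,uv,z)[:2])
    P=np.array(P,np.float32); vx,vy,_,_=cv2.fitLine(P,cv2.DIST_L2,0,.01,.01).ravel(); return np.degrees(np.arctan2(vy,vx)),P,w
E
python3 - <<'E'
from h import *
a,P,w=tape_line((407,177,419,193)); print(w.round().astype(int)); a,P,w=tape_line((409,179,416,190)); print(a); print(P)
E
```

```text
[[  0   0   0   0   0   0  20  32  32  32  32  32]
 [  0   0   0   0   0   0   0  20  34  33  34  34]
 [  0   0   0   0   0   0   0   0  24  34  34  34]
 [  0   0   0   0   0   0   0   0   0  23  34  34]
 [  0   0   0   0   0   0   0   0   0  16  33  32]
 [  0  48  69  67  67  67  67  69  69  81  76  47]
 [  0  78 107 106 106 107 107 107 106 106  84  46]
 [  0  78 106 107 107 107 107 107 106 107  84  46]
 [  0  78 106 107 107 107 107 106 107 107  84  46]
 [  0  36  72  81  81  81  72  67  68  67  51  35]
 [  0   0   0   0   0   0   0   0   0   0   6  22]
 [  0   0   0   0   0   0   0   0   0   0  20  27]
 [  0   0   0   0   0   0   0   0   0  14  27  27]
 [  0   0   0   0   0   0   0   0   0  21  28  28]
 [  0   0   0   0   0   0   0   0  16  27  26  26]
 [  0   0   0   0   0   0   0  13  27  27  26  27]]
-81.98372
[[ 0.6202 -0.1977]
 [ 0.6204 -0.2002]
 [ 0.6206 -0.2028]
 [ 0.6209 -0.2053]
 [ 0.6212 -0.2078]
 [ 0.6216 -0.2104]
 [ 0.6225 -0.2129]]
```

The tape line passes through the cap centre at azimuth about -84.5°. Now picking the can.

Run:
```python
from h import *
g=60
robot.goto([*CAN,.42],down(g)); robot.servo_line([*CAN,.297],speed=.1,force_limit=8)
print(telemetry.read_tool_pos(),telemetry.read_opening(),telemetry.read_contact_force())
robot.grab(35); print("grip",telemetry.read_opening(),telemetry.read_finger_force(),telemetry.read_contact_force())
p=telemetry.read_tool_pos(); robot.servo_line([*CAN,.42],speed=.12)
print(p,telemetry.read_opening(),telemetry.read_contact_force(),telemetry.read_clock())
np.save("grasp.npy",p)
f=optics.grab_frame("scene"); cv2.imwrite("pics/lift.png",cv2.resize(f["pixels"][100:300,180:440],(780,600),interpolation=cv2.INTER_CUBIC))
```

```text
[ 0.6201 -0.1947  0.2977] 0.08570373780260614 [ 0.5524  0.1857 -0.0843]
grip 0.04685671698735678 37.07307511211184 [-0.6098  1.0685  4.9787]
[ 0.6199 -0.1945  0.2977] 0.047056286777308345 [-0.3519  0.4027 -2.4897] 7.0667
```

View pics/lift.png

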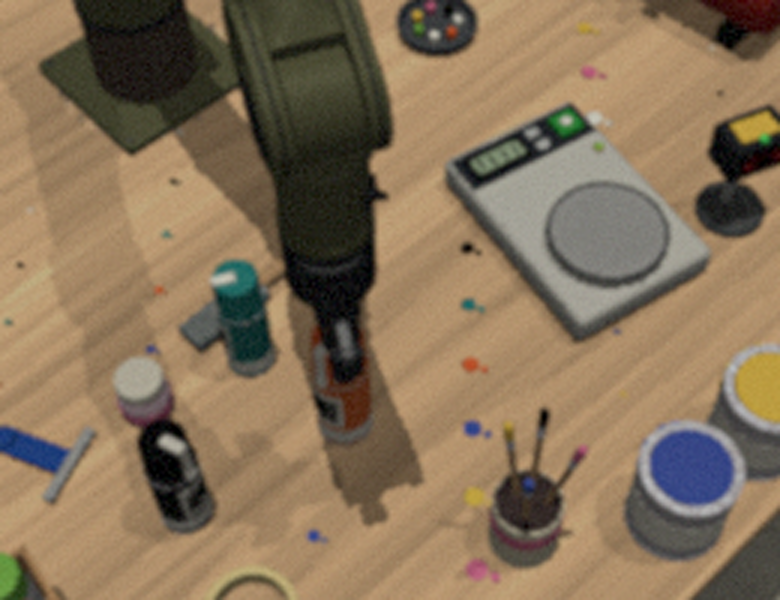

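The can hangs upright in the gripper, label at about (325,400) in the crop, and nothing else has moved. Carrying it to the pan.

Run:
```python
from h import *
g=60+LABEL+84.5
robot.goto([*PAN,.42],down(g)); robot.sleep(.2)
robot.servo_line([*PAN,.367],speed=.08); robot.sleep(.2); print(telemetry.read_contact_force())
print(robot.servo_line([*PAN,.354],speed=.012,force_limit=1.5)); print(telemetry.read_tool_pos(),telemetry.read_contact_force(),telemetry.read_clock())
f=optics.grab_frame("scene"); cv2.imwrite("pics/place.png",cv2.resize(f["pixels"][90:220,300:460],(720,585),interpolation=cv2.INTER_CUBIC))
```

```text
[ 0.1495 -0.2986 -2.6463]
True
[0.6095 0.2065 0.3597] [ 0.4731 -1.1722  5.9577] 10.4833
```

View pics/place.png

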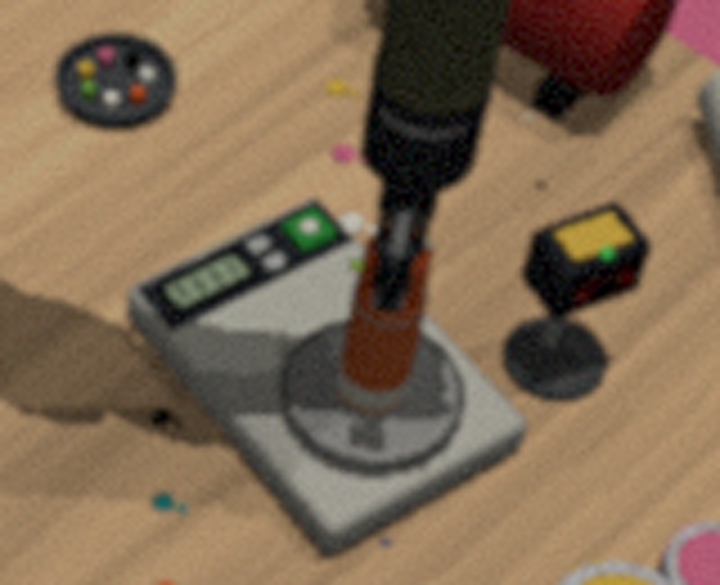

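The can stands on the pan, with TCP z at 0.3597 as expected for contact. Releasing it, retreating straight up, and checking.

Run:
```python
from h import *
p=telemetry.read_tool_pos(); robot.servo_line([p[0],p[1],p[2]-0.0+.0003],speed=.01); print(telemetry.read_contact_force())
robot.gripper_open(); robot.sleep(.3); robot.servo_line([*PAN,.46],speed=.12)
robot.goto([KEY[0]-.03,KEY[1],.40],down(120)); print(telemetry.read_clock())
T=optics.grab_frame("top"); S=optics.grab_frame("scene")
def up(f,b): return cv2.resize(f["pixels"][b[1]:b[3],b[0]:b[2]],(390,390),interpolation=cv2.INTER_CUBIC)
cv2.imwrite("pics/rel.png",np.hstack([up(T,(170,110,300,240)),up(S,(330,90,450,210))]))
for n,f,b,v in (("top",T,(225,140,290,210),115),("scene",S,(350,110,410,190),140)):
    o=mask(f,(3,130,v),(16,255,255),b); w=mask(f,(0,0,150),(179,70,255),b)
    c=big(o); m,r=cv2.minEnclosingCircle(c); w&=cv2.dilate(cv2.drawContours(np.zeros_like(w),[cv2.convexHull(c)],-1,255,-1),np.ones((3,3)))
    P=np.array([ray(f,p[0],.22)[:2] for p in cv2.convexHull(c)],np.float32)*1000
    print(n,cv2.boundingRect(c),cv2.fitEllipse(P),cv2.minEnclosingCircle(P)); ys,xs=np.nonzero(w); Q=np.array([ray(f,q,.22)[:2] for q in zip(xs,ys)]); print(len(Q),Q.mean(0) if len(Q) else 0)
x,y,w,h=cv2.boundingRect(big(mask(T,(3,130,115),(16,255,255),(225,140,290,210))))
print(x,y); print(T["pixels"][y-3:y+h+3,x-3:x+w+3,0])
```

```text
[-0.7356 -0.4752 -0.6791]
14.0917
top (238, 157, 20, 19) ((607.028076171875, 204.2916259765625), (45.63808822631836, 45.86172866821289), 2.4016382694244385) ((607.2305908203125, 203.88668823242188), 23.534147262573242)
63 [0.6162 0.2158]
scene (381, 140, 15, 11) ((608.946044921875, 207.49449157714844), (44.02519989013672, 45.00455856323242), 105.06245422363281) ((608.9351196289062, 207.51736450195312), 22.84199333190918)
26 [0.6089 0.2189]
238 157
[[129 152 159 159 159 159 159 159 159 160 159 160 159 156 151 143 139 140
  126 111  96 100 104 102 103 102]
 [137 156 160 159 160 159 160 160 160 160 160 160 160 160 161 161 157 152
  148 140 146 130 107  95 101 105]
 [149 156 160 158 161 159 159 160 161 160 161 160 160 159 160 161 160 160
  161 161 156 150 144 137 139 123]
 [153 160 159 160 160 161 159 160 138 101  88  72  43  48  53  75 140 161
  161 161 161 162 161 158 152 145]
 [156 160 160 159 160 159 160 119  58  34  36  35  36  36  36  33  29  82
  109  86  67  67  70  68  69  67]
 [158 159 159 158 165 123  58  37  36  33  36  36  35  34  35  38  34  36
   30  61  91 112 117  95  76
[... 1377 characters left out ...]
38  36  33
   24  15   6  11  11   9  17  36]
 [ 77 117 135 135 141  90  23  30  35  37  36  38  36  37  36  31  28  21
   12   8   8   6  10   9  16  21]
 [104 129 135 134 135  93  30  19  20  27  30  29  32  32  26  21  19  11
   12  13  14   9   7  12  12  29]
 [117 136 135 136 135 100  43   7   8  12  16  15  18  15  13  10  10  10
    6   8   8   6  10  10  37  42]
 [118 136 136 136 135 145  94  10   6  13  10  15   8  11   8  13   6   8
   10  10  13  12  16  16  30  26]
 [119 134 135 135 136 136 100  43  11   9   9   7   8  13   9   6   9   7
   13  10  12   9  13  45  39  17]
 [119 135 132 134 134 135 136 104  50   7   8   7   8  10   6  11   7   6
    7   9   9  15  37  52  35  13]]
```

View pics/rel.png

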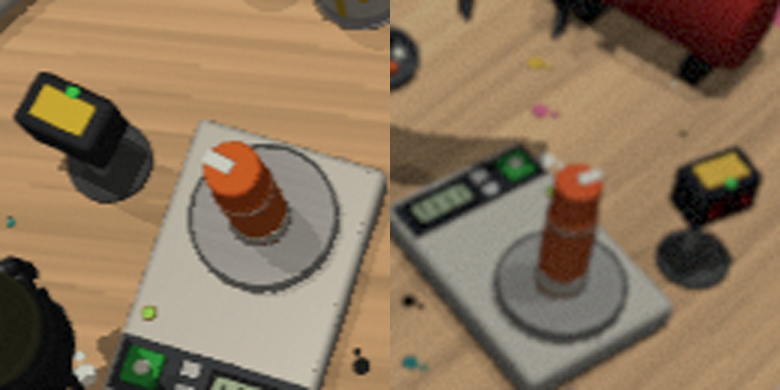

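The can stands upright on the pan: within about 3 mm of centre in either view, with the tape pointing towards the reader at about 69° azimuth. Now pressing the key.

Run:
```python
from h import *
T=optics.grab_frame("top"); a=ray(T,(247,165.5),.22); b=ray(T,(239,161.5),.22); print("tape az",np.degrees(np.arctan2(*(b-a)[1::-1])))
R=down(80); robot.grab(20); robot.goto([*KEY,.33],R); robot.servo_line([*KEY,.236],speed=.1,force_limit=8); robot.sleep(.2)
print(telemetry.read_tool_pos(),telemetry.read_contact_force())
z0=telemetry.read_tool_pos()[2]
hit=robot.servo_line([*KEY,.219],speed=.012,force_limit=9); p=telemetry.read_tool_pos(); print(hit,p,telemetry.read_contact_force())
robot.sleep(.3); print(telemetry.read_tool_pos(),telemetry.read_contact_force())
robot.servo_line([*KEY,.26],speed=.04); robot.servo_line([*KEY,.36],speed=.12); print(telemetry.read_contact_force(),telemetry.read_clock())
```

```text
tape az 68.941447858304
[0.4612 0.2976 0.2365] [ 0.0064 -0.1799 -0.2806]
True [0.461  0.2975 0.2235] [-0.595  -0.7221  6.3928]
[0.461  0.2975 0.2234] [-0.1432 -0.4249  7.4248]
[ 0.1689 -0.2455 -1.0366] 20.2083
```

The tip reached z = 0.0504 m with 7.4 N, past the 4.2 N full-travel force, so the key was at its stop. Moving clear for a last look before handing in.

Run:
```python
from h import *
robot.goto([.42,.30,.42],down(80)); robot.sleep(.3)
S=optics.grab_frame("scene"); T=optics.grab_frame("top")
cv2.imwrite("pics/final.png",np.hstack([cv2.resize(S["pixels"],(400,400)),cv2.resize(T["pixels"],(400,400))]))
for n,f,b,v in (("top",T,(225,140,290,210),115),("scene",S,(350,110,410,190),140)):
    P=np.array([ray(f,p[0],.22)[:2] for p in cv2.convexHull(big(mask(f,(3,130,v),(16,255,255),b)))],np.float32)*1000
    print(n,cv2.minEnclosingCircle(P))
print(telemetry.read_clock())
```

```text
top ((607.2987670898438, 204.98260498046875), 23.160436630249023)
scene ((608.7002563476562, 208.35089111328125), 22.686023712158203)
21.0
```

View pics/final.png

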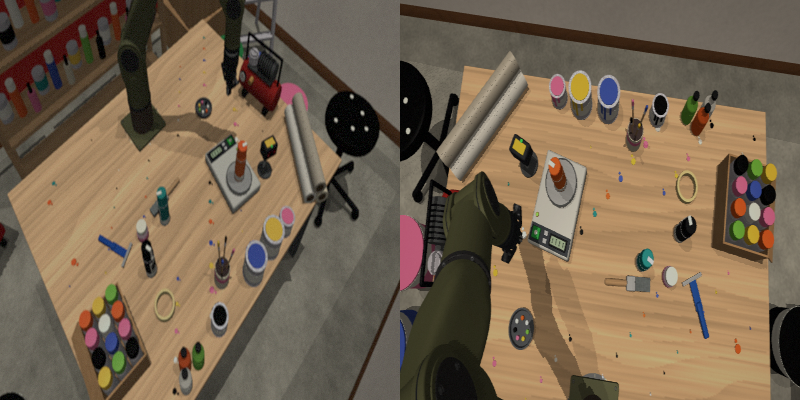

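The final view shows the can upright on the pan and in the same place as before the press. The other items are where they were and the arm is clear.

```bash
python3 -c "
from station import job
print(job.close_job())"
```

```text
the job is handed in; nothing more can be done
None
```

I set the can upright on the pan (within about 3 mm of centre), let go of it, then pressed the green key to its stop and released it, and handed the job in; the doubt is the label, because the reader's window looks about 90° away from the pan, so I aimed the label (measured at about 69°) between the visible window (64°) and the reader body (72°).

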